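Pack three hexagonal vial blocks face to face on a warming tray

ROBOT

A 6-joint arm with a two-finger parallel gripper is mounted at the origin on a cart in front of the work surface, level with it; the furniture and walls round the work are solid. World frame = base frame: x ahead of the robot, y to its left, z up, the work surface at z = 0. Lengths are in m, angles in degrees, forces in N, time in s.
With the tool pointing down it reaches from about 0.325 to 0.85 m from the base axis. Payload 15.5 kg.
Tool frame: the origin (TCP) lies at the very end of the fingers, on their centre line; the grasp point (between the pads) lies arm.grip_depth behind it (arm.grip_depth is the distance from the TCP to the grasp point, in m); z points along the fingers, y is the line along which they close (so a half turn about z gives the same grasp; the last joint's range is limited). The gripper opens to 91 mm and grips with 3 to 60 N. Pads are 32 mm wide; open, the fingers measure 118 mm over their backs; the gripper's body (76 mm by 178 mm) begins 60 mm behind the grasp point.
Start: joints at [65.919, 28.281, 77.091, -0, 74.628, -5.472], TCP at [0.199, 0.592, 0.214] pointing down, gripper open.
Joint ranges: [-166.48, 166.48], [-47.26, 123.95], [12.59, 153.08], [-70.14, 250.14], [6.76, 159.57], [-176.63, 176.63]. Speed limits (degrees/s): [108.29, 108.29, 147.25, 172.46, 172.46, 172.46].

INTERFACE

Orientations are given as a 3x3 rotation matrix whose columns are the frame's x, y, z axes.
In Python, from rig import arm gives the robot as it stands. Calls block until the motion is done:
- arm.move_to(position, orientation): joint-space move of the TCP to a pose.
- arm.move_l(position, orientation=None, feed=0.15): straight line of the TCP; orientation=None keeps the orientation; feed is the mean speed in m/s.
- arm.move_joints(angles): joint-space move.
- arm.grip(opening): finger opening in m; the grip force is fixed at half the most; returns when the fingers have stopped.
- arm.sleep(seconds).
- arm.solve_ik(position, orientation): joint angles nearest the present ones, or None.
- arm.snapshot(name): name is "side" or "top"; returns the picture (384x512x3 uint8, red, green, blue); there is no depth.
- arm.get_calibration(name): a dict with "intrinsics" (3x3 intrinsics, pixels), "k1" (the pictures are not rectified: a ray, as slopes to the right and down, at radius r is drawn at 1 + k1 r^2 times it, then the intrinsics apply), "cam_to_world" (4x4, takes a point from camera to world coordinates). Camera axes: x right, y down, z forward; pixel columns grow to the right and rows downward; lengths in m; the calibration is good to about 2 mm. A picture is of the moment at which its call begins. get_calibration takes no time and is no camera call.
A pose or a line that the arm cannot do raises arm.Unreachable and nothing moves.
- arm.sign_off(): hands the job in; it is judged then, once.
Readings, each from a call of its own:
- arm.current_t(): time.
- arm.current_joint_positions(): joint angles.
- arm.current_dq(): joint speeds.
- arm.current_tau(): joint torques, N m.
- arm.current_ee_pos(): TCP position.
- arm.current_tool_rot(): TCP orientation.
- arm.current_force(): force on the tool from outside, world axes, zero at the start.
- arm.current_torque(): the same for the moment, N m.
- arm.current_width(): finger opening in m.
- arm.current_grasp_force(): force on a finger pad.
Only numpy, scipy, OpenCV 4.12 (cv2) and the standard library are available. Lean on these libraries where they do the work, as an engineer would, in place of code of your own. Each camera call takes 0.05 s, during which the arm holds its last target. There are 200 camera calls.

TASK

Pack the three hexagonal vial blocks flat on the warming tray in a tight honeycomb so that heat passes between them: first slide the silver one, already on the tray, fully home in the V-shaped nose, then put the blue one beside it against the straight cheek, then the amber one into the corner left between silver and blue. Press each one firmly home, one after the other, until its flat faces touch its neighbours, then let everything go; topple no block and leave the red bottle, the cup and the timer where they are.

Things in the scene. Friction and masses are not known exactly. Their poses are not given: they have to be found in the camera images.
- tray: fixed flat aluminium warming tray, 156 (x) x 140 (y) mm, floor 10 mm thick, rim 4 mm above the floor; origin under its centre at worktop level, z up (floor surface at z = 10 mm of its frame). Its +x end, away from the robot, carries the nose; its +y side carries the cheek. Three hexagon outlines are engraved on the floor where the blocks belong
- nose: black V-shaped fence fixed on the tray, 14 mm high above the tray floor: two walls 8 mm thick that meet at 120 degrees and open towards the tray's -x; inner faces have normals at +30 and -30 degrees to the tray's x axis. Origin at the inner corner of the V at floor level, axes as the tray's; a block fully home has its centre 25.4 mm to the -x of it
- cheek: black straight fence fixed on the tray, 46 mm long along the tray's x, 8 mm thick, 14 mm high above the tray floor; origin in the middle of its inner face at floor level (inner face looks to the tray's -y), axes as the tray's
- silver: silver hexagonal metal block, loose, 44 mm across flats (50.8 mm across corners), 45 mm high, about 0.18 kg, with three dark round vial wells on top; origin at the centre of its underside, z up through the block; flats face +-30, +-90 and +-150 degrees from its x axis, corners lie at 0, 60, ... degrees. Starts upright on the tray 10 to 22 mm short of the nose, slightly turned
- blue: blue hexagonal block, otherwise the same as the silver one. Starts in one of the two cradles of the sloped stand, with the same axes rule: its z is the normal of the slope and its +-y flats are free for the fingers, corner -x down the slope
- amber: amber (orange) hexagonal block, otherwise the same as the blue one. Starts in the other cradle of the sloped stand
- stand: fixed white stand, 186 mm wide along its y, whose top slopes by 30 degrees, low side to its -x (which faces away from the tray, to the robot's right, so that the tool must lean that way to stand square to the slope); two shallow V cradles, 10 mm high above the slope, hold one block each at y = +55 and -55 mm of its frame. Origin under its centre at worktop level, z up
- seat_front (a point): point on the tray floor where the centre of the silver block belongs, (40, 0) mm in the tray's frame
- seat_left (a point): point on the tray floor where the centre of the blue block belongs, (1.9, 22) mm in the tray's frame, touching silver and cheek
- seat_right (a point): point on the tray floor where the centre of the amber block belongs, (1.9, -22) mm in the tray's frame, touching silver and blue. With all seated, a gripper holding this block keeps clear of the neighbours only on the flats facing 150 and -30 degrees of the tray
- red_bottle: bystander: red dropper bottle with black cap, 37 mm wide, 113 mm high, origin under its centre
- cup: bystander: specimen cup with blue lid, 62 mm wide, 69 mm high, origin under its centre
- timer: bystander: white timer with three keys, 62 x 66 x 18 mm, origin under its centre
Things that resemble listed ones, but are neither listed nor needed, are in the scene too. Leave any green look-alike of the blue alone.

How it is judged (in metres and radians):
On the way, in this order (a step that is already met when the one before it is completed fails the run):
1. the silver block is pressed home in the V of the nose (more than 2 N between block and nose, centre within 3 mm of its seat) (contact force between silver and nose above 2 N and horizontal distance between silver and seat_front below 0.003 m and angle between silver's own z axis and vertical below 0.05 rad), for 0.1 s.
2. the blue block is pressed home beside the silver one and the cheek (more than 2 N against one or the other, centre within 4 mm of its seat, centres of the blocks under 45.7 mm apart) ((contact force between blue and silver above 2 N or contact force between blue and cheek above 2 N) and horizontal distance between blue and seat_left below 0.004 m and horizontal distance between blue and silver below 0.0457 m and y of blue in the frame of tray above 0.0202 m and angle between blue's own z axis and vertical below 0.05 rad), for 0.1 s.
3. the amber block is pressed home in the corner between silver and blue (more than 2 N against one or the other, centre within 4 mm of its seat and under 45.7 mm from both their centres) ((contact force between amber and silver above 2 N or contact force between amber and blue above 2 N) and horizontal distance between amber and silver below 0.0457 m and horizontal distance between amber and blue below 0.0457 m and horizontal distance between amber and seat_right below 0.004 m and angle between amber's own z axis and vertical below 0.05 rad), for 0.1 s.
At the end, for the whole second after the job is handed in: blocks at rest, flat and upright on the tray floor; silver within 3 mm of its seat, at most 2 mm short of home; blue, amber within 4 mm of theirs; blue within 1.8 mm of the cheek; every two centres under 45.7 mm apart; each turned within 0.07 rad of the honeycomb (any multiple of 60 degrees) (angle between each of silver, blue, amber's own z axis and vertical below 0.05 rad and z of silver in the frame of tray between 0.0085 and 0.0125 m and z of blue in the frame of tray between 0.0085 and 0.0125 m and z of amber in the frame of tray between 0.0085 and 0.0125 m and horizontal distance between silver and blue below 0.0457 m and horizontal distance between each of silver, blue and amber below 0.0457 m and (angle between the x axis of silver and the x axis of tray, either way round below 0.07 rad or angle between the x axis of silver and the x axis of tray, either way round between 0.977 and 1.117 rad) and (angle between the x axis of blue and the x axis of tray, either way round below 0.07 rad or angle between the x axis of blue and the x axis of tray, either way round between 0.977 and 1.117 rad) and (angle between the x axis of amber and the x axis of tray, either way round below 0.07 rad or angle between the x axis of amber and the x axis of tray, either way round between 0.977 and 1.117 rad) and horizontal distance between silver and seat_front below 0.003 m and horizontal distance between blue and seat_left below 0.004 m and horizontal distance between amber and seat_right below 0.004 m and y of blue in the frame of tray above 0.0202 m and x of silver in the frame of tray above 0.038 m and linear speed of each of silver, blue, amber below 0.01 m/s); the robot touches nothing.
It fails at once if a block topples (leans more than 1 rad) (angle between any of silver, blue, amber's own z axis and vertical above 1 rad).
It fails at once if the red bottle, the cup or the timer is moved more than 15 mm (distance of any of red_bottle, cup, timer from where it was at the start of the episode above 0.015 m).
It also fails if it takes over 67 s, if anything falls off the work surface, if the arm or the gripper's body presses on something with over 40 N, if the wrist force passes 120 N, or if a joint passes its speed limit or range.

## Working session

There is one attempt and no reset: what is moved stays moved. The work goes in short steps, each a Python script; the robot and the scene stay as the last script left them, time stands still between calls to the robot, and variables do not carry over. Pictures are saved under pics/ and viewed, at most 10 in all, crops included, and the job is handed in when it is done.

```bash
ls; mkdir -p pics
python3 - <<'E'
from rig import arm
import cv2, numpy as np
np.set_printoptions(precision=4,suppress=True)
for n in ("side","top"):
    im=arm.snapshot(n); cv2.imwrite(f"pics/{n}0.png",im[:,:,::-1]); c=arm.get_calibration(n)
    print(n,c["intrinsics"],c["k1"],c["cam_to_world"])
print(arm.grip_depth,arm.current_ee_pos(),arm.current_tool_rot(),arm.current_width(),arm.current_t())
E
```

```text
pics
side [[419.4948   0.     252.2093]
 [  0.     419.4948 188.6741]
 [  0.       0.       1.    ]] -0.0061732700937742625 [[ 0.9346 -0.25    0.2532  0.2288]
 [-0.3556 -0.6361  0.6848 -1.0603]
 [-0.0102 -0.73   -0.6833  0.8855]
 [ 0.      0.      0.      1.    ]]
top [[373.9414   0.     254.2434]
 [  0.     373.9414 194.583 ]
 [  0.       0.       1.    ]] -0.07321909357224667 [[ 0.0082 -0.9873  0.1586  0.3831]
 [-0.9998 -0.0105 -0.0142 -0.2123]
 [ 0.0157 -0.1585 -0.9872  1.0699]
 [ 0.      0.      0.      1.    ]]
0.0188 [0.1993 0.592  0.2134] [[-0.9477  0.3191 -0.0004]
 [ 0.3191  0.9477 -0.0009]
 [ 0.0001 -0.001  -1.    ]] 0.09108045508664799 0.1
```

View pics/side0.png

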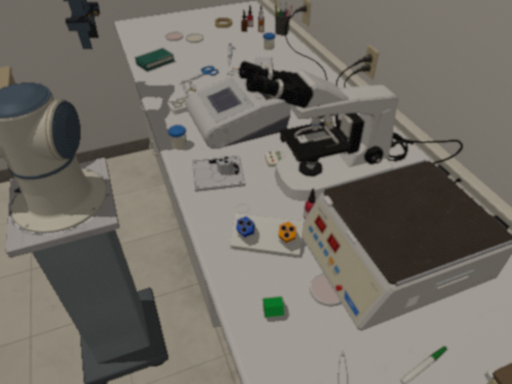

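View pics/top0.png

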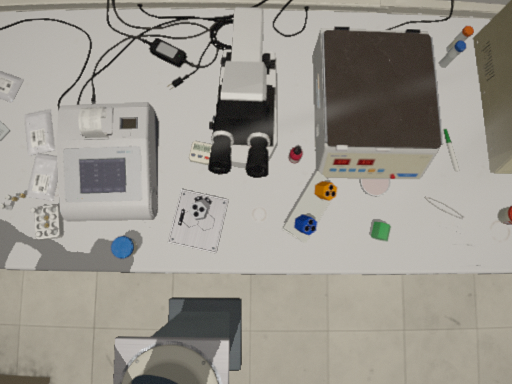

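The side view shows the tray at (218,172), stand at (268,235) with blue at (246,227) and amber at (288,232). The top view shows the tray at (199,220), blue at (306,224) and amber at (326,190).

Things that could be mistaken for a target:
- Blue: the cup lid at top (122,247), a blue tube cap at (460,47), and the green block at (380,230).
- Amber: the orange tube cap at (467,31).

The description says the blocks in the stand cradles, so I choose those and check with a close crop.

Run:
```python
import cv2, numpy as np
t=cv2.imread("pics/top0.png"); s=cv2.imread("pics/side0.png")
a=cv2.resize(t[165:265,160:350],(800,421),interpolation=cv2.INTER_CUBIC)
cv2.imwrite("pics/tc.png",a)
b=cv2.resize(s[145:265,180:330],(750,600),interpolation=cv2.INTER_CUBIC)
cv2.imwrite("pics/sc.png",b)
```

```text
(no output)
```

View pics/tc.png

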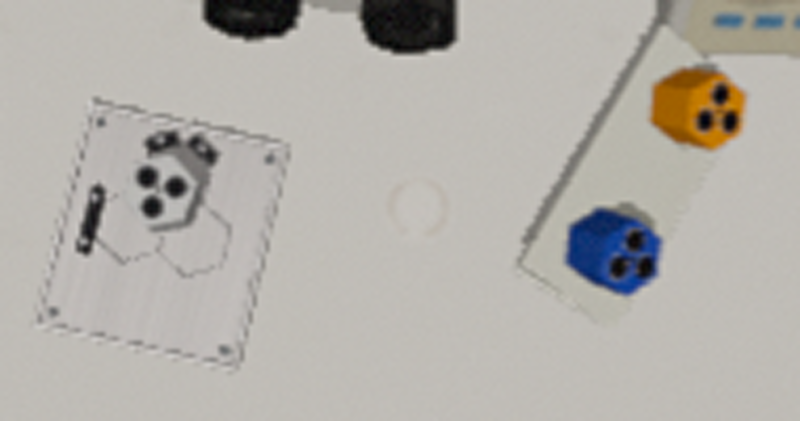

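View pics/sc.png

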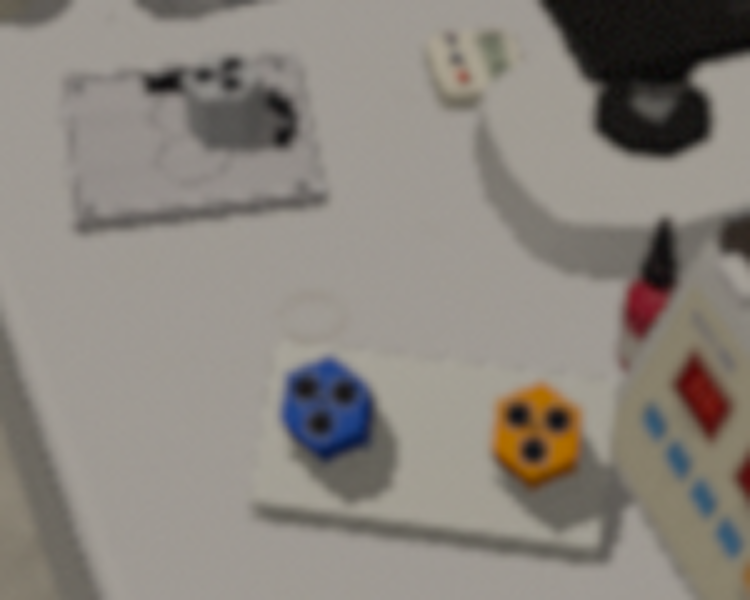

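The crops show the three wells clearly on each block. In the top crop silver is at (163,187), blue at (635,255) and amber at (715,108). The nose is above silver and the cheek is at (90,220). The tray screws show at (100,122), (270,158), (225,350) and (53,312). Next I triangulate the wells and screws from both views.

```bash
cat > vis.py <<'E'
import cv2, numpy as np
np.set_printoptions(precision=4,suppress=True)
def ray(c,px):
    K=c["intrinsics"]; d=np.array([(px[0]-K[0,2])/K[0,0],(px[1]-K[1,2])/K[1,1]]); u=d.copy()
    for _ in range(10): u=d/(1+c["k1"]*(u@u))
    T=c["cam_to_world"]; v=T[:3,:3]@np.r_[u,1]; return T[:3,3],v/np.linalg.norm(v)
def proj(c,P):
    T=c["cam_to_world"]; q=T[:3,:3].T@(np.asarray(P)-T[:3,3]); u=q[:2]/q[2]; u=u*(1+c["k1"]*(u@u))
    return c["intrinsics"][:2,:2]@u+c["intrinsics"][:2,2]
def plane(c,px,z):
    o,v=ray(c,px); return o+v*(z-o[2])/v[2]
def tri(c1,p1,c2,p2):
    (a,u),(b,v)=ray(c1,p1),ray(c2,p2)
    s=np.linalg.lstsq(np.c_[u,-v],b-a,rcond=None)[0]; A,B=a+s[0]*u,b+s[1]*v
    return (A+B)/2,np.linalg.norm(A-B)
def refine(img,px,r):
    "darkness-weighted centroid near px"
    g=img.max(2).astype(float); p=np.array(px,float)
    for _ in range(6):
        ys,xs=np.mgrid[:g.shape[0],:g.shape[1]]; m=np.hypot(xs-p[0],ys-p[1])<=r
        bg=np.percentile(g[m],70); w=np.clip(bg-g,0,None)*m; w[w<.3*w.max()]=0
        p=np.array([(w*xs).sum(),(w*ys).sum()])/w.sum()
    return p
E
cat > m1.py <<'E'
from vis import *
from rig import arm
ct,cs=arm.get_calibration("top"),arm.get_calibration("side")
t,s=cv2.imread("pics/top0.png"),cv2.imread("pics/side0.png")
ft=lambda x,y:((x+.5)/4.2105+160-.5,(y+.5)/4.21+165-.5)
fs=lambda x,y:((x+.5)/5+180-.5,(y+.5)/5+145-.5)
pts={"silver":([(148,176),(176,187),(152,207)],[(205,75),(232,70),(232,82)]),
"blue":([(635,240),(646,266),(619,267)],[(307,387),(345,391),(320,423)]),
"amber":([(721,94),(730,121),(705,121)],[(518,415),(557,418),(533,449)])}
for n,(a,b) in pts.items():
    A=[refine(t,ft(*p),2.6) for p in a]; B=[refine(s,fs(*p),3.2 if n!="silver" else 2.5) for p in b]
    print(n,"top px",np.array(A).round(1).tolist(),"side",np.array(B).round(1).tolist())
    # match by best gap permutation
    import itertools
    best=min(itertools.permutations(range(3)),key=lambda q:sum(tri(ct,A[i],cs,B[q[i]])[1] for i in range(3)))
    P=[]
    for i in range(3):
        X,g=tri(ct,A[i],cs,B[best[i]]); P.append(X); print("  ",X,round(g*1e3,1),"mm")
    P=np.array(P); nrm=np.cross(P[1]-P[0],P[2]-P[0]); nrm/=np.linalg.norm(nrm); nrm*=np.sign(nrm[2])
    print("  centroid",P.mean(0),"n",nrm,"sides",[np.linalg.norm(P[i]-P[i-1]) for i in range(3)])
sc=([(100,122),(270,158),(225,350),(53,312)],[(88,92),(285,62),(300,188),(92,215)])
Z=[]
for a,b in zip(*sc):
    p,q=refine(t,ft(*a),2.2),refine(s,fs(*b),2.2)
    X,g=tri(ct,p,cs,q); Z.append(X); print("screw",p,q,X,round(g*1e3,1),"plane z.01",plane(ct,p,.01)[:2],plane(cs,q,.01)[:2])
Z=np.array(Z); print("centre",Z.mean(0),[np.linalg.norm(Z[i]-Z[i-1]) for i in range(4)])
E
python3 m1.py
```

```text
silver top px [[194.5, 206.6], [201.2, 209.0], [195.6, 213.7]] side [[220.4, 159.5], [225.5, 159.1], [225.6, 160.9]]
   [ 0.5106 -0.0624  0.0479] 3.1 mm
   [ 0.5038 -0.0826  0.0579] 1.1 mm
   [ 0.4913 -0.0676  0.0557] 0.7 mm
  centroid [ 0.5019 -0.0709  0.0538] n [0.269  0.3552 0.8953] sides [np.float64(0.021410272382167948), np.float64(0.02354565742652405), np.float64(0.019674765311808878)]
blue top px [[310.2, 221.6], [312.8, 228.1], [306.4, 228.1]] side [[240.7, 222.2], [248.4, 223.2], [243.5, 229.2]]
   [ 0.4704 -0.3753  0.0844] 0.1 mm
   [ 0.4539 -0.3834  0.0766] 0.1 mm
   [ 0.4531 -0.3649  0.0845] 0.3 mm
  centroid [ 0.4591 -0.3746  0.0819] n [-0.2303 -0.3883  0.8923] sides [np.float64(0.02008735439632766), np.float64(0.01997776862682882), np.float64(0.020108189478487293)]
amber top px [[330.8, 187.0], [332.9, 193.4], [326.9, 193.2]] side [[283.3, 227.6], [291.0, 228.5], [286.2, 234.6]]
   [ 0.5641 -0.4323  0.0852] 0.0 mm
   [ 0.5481 -0.4397  0.0766] 0.1 mm
   [ 0.5474 -0.4218  0.0845] 0.3 mm
  centroid [ 0.5532 -0.4312  0.0821] n [-0.2899 -0.3978  0.8705] sides [np.float64(0.019764082267288152), np.float64(0.019618153410162976), np.float64(0.019588344937461304)]
screw [183.488 193.544] [195.     161.5294] [ 0.4826 -0.0287  0.0465] 130.0 plane z.01 [ 0.5542 -0.0243] [0.4244 0.0079]
screw [223.6855 202.2615] [235.0361 157.1205] [ 0.5147 -0.1476  0.1183] 0.9 plane z.01 [ 0.5302 -0.1403] [ 0.5546 -0.0187]
screw [212.885  247.6735] [239.5    184.8088] [ 0.4617 -0.1334  0.0124] 128.0 plane z.01 [ 0.4011 -0.1126] [ 0.5228 -0.1523]
screw [172.1443 238.6186] [198.4573 189.4252] [ 0.4297  0.0338 -0.14  ] 2.8 plane z.01 [0.4251 0.0031] [ 0.3991 -0.1261]
centre [ 0.4722 -0.069   0.0093] [np.float64(0.20377433829431188), np.float64(0.14250960250644454), np.float64(0.11929312191995643), np.float64(0.22848034494471692)]
```

```bash
cat > m2.py <<'E'
from vis import *
from rig import arm
ct,cs=arm.get_calibration("top"),arm.get_calibration("side")
t,s=cv2.imread("pics/top0.png"),cv2.imread("pics/side0.png")
ft=lambda x,y:((x+.5)/4.2105+160-.5,(y+.5)/4.21+165-.5)
fs=lambda x,y:((x+.5)/5+180-.5,(y+.5)/5+145-.5)
Z=[];ZT=[];ZS=[]
for a,b in zip([(100,122),(270,158),(225,350),(53,312)],[(285,62),(300,188),(92,215),(88,92)]):
    p,q=refine(t,ft(*a),2.),refine(s,fs(*b),2.)
    X,g=tri(ct,p,cs,q); Z.append(X); ZT.append(plane(ct,p,.01));ZS.append(plane(cs,q,.01)); print("screw",p,q,X,round(g*1e3,1),"plane",ZT[-1][:2],ZS[-1][:2])
for nm,W in (("tri",Z),("top",ZT),("side",ZS)):
    W=np.array(W); d=[np.linalg.norm(W[i]-W[i-1]) for i in range(4)]
    ex=W[0]+W[1]-W[2]-W[3]; ey=W[0]+W[3]-W[1]-W[2]
    print(nm,"centre",W.mean(0),d,"yaw x,y",np.degrees([np.arctan2(ex[1],ex[0]),np.arctan2(-ey[0],ey[1])]))
# rim line fits: dark edge pixels along the four rim sides, top view
co=[ft(*p) for p in [(95,98),(290,148),(238,368),(38,322)]]
cc=[]
for p in co: cc.append(plane(ct,p,.014))
cc=np.array(cc); print("rim corners",cc[:,:2].tolist(),"centre",cc.mean(0),[np.linalg.norm(cc[i]-cc[i-1]) for i in range(4)])
# silver
A=np.array([[194.5,206.6],[201.2,209.0],[195.6,213.7]])
P=np.array([plane(ct,a,.055) for a in A]); c=P.mean(0); print("silver",P[:,:2].tolist(),c,"side proj",proj(cs,c),np.degrees(np.arctan2(*(P-c)[:,1::-1].T)),np.linalg.norm(P-c,axis=1))
# fences: dark pixels
g=t.max(2)
E
python3 m2.py
python3 - <<'E'
import sys; sys.path.insert(0,'.')
import cv2
s=cv2.imread("pics/side0.png"); t=cv2.imread("pics/top0.png")
import numpy as np
a=cv2.resize(s[150:195,188:250],(400*62//62,290),interpolation=cv2.INTER_CUBIC)
b=cv2.resize(t[186:256,166:232],(400,424),interpolation=cv2.INTER_CUBIC)
c=np.zeros((424,800,3),np.uint8); c[:290,:400]=a; c[:,400:]=b
cv2.imwrite("pics/tray.png",c)
E
```

```text
screw [183.4873 193.5466] [235.0484 157.1613] [ 0.553  -0.0252  0.0152] 0.8 plane [ 0.5542 -0.0243] [ 0.5545 -0.0189]
screw [223.5723 202.2916] [240.4779 184.7279] [ 0.5312 -0.1389 -0.0038] 1.6 plane [ 0.5301 -0.14  ] [ 0.5257 -0.1531]
screw [212.7844 247.6221] [197.9709 189.4564] [ 0.4009 -0.1109 -0.004 ] 1.1 plane [ 0.4013 -0.1123] [ 0.3977 -0.1257]
screw [172.144  238.6188] [195.     161.5385] [0.4242 0.0023 0.0144] 1.5 plane [0.4251 0.0031] [0.4244 0.0079]
tri centre [ 0.4773 -0.0682  0.0055] [np.float64(0.13169583606368745), np.float64(0.11732948487591036), np.float64(0.13327801238779277), np.float64(0.11697744877710696)] yaw x,y [-12.0884 -11.2203]
top centre [ 0.4777 -0.0684  0.01  ] [np.float64(0.13198553386504264), np.float64(0.1181538527372488), np.float64(0.13180319365265614), np.float64(0.11778345586180523)] yaw x,y [-12.0527 -11.7259]
side centre [ 0.4756 -0.0725  0.01  ] [np.float64(0.13281671011280974), np.float64(0.13721866399244675), np.float64(0.1309718832252094), np.float64(0.1361825265302551)] yaw x,y [-11.8614 -11.7221]
rim corners [[0.5699395214859599, -0.0206368845769401], [0.5369552269478116, -0.15413319745410436], [0.3890571297118313, -0.12232648208931612], [0.4178700110611955, 0.011848624889512993]] centre [ 0.4785 -0.0713  0.014 ] [np.float64(0.15550062484158242), np.float64(0.13751083316588936), np.float64(0.15127958986036463), np.float64(0.1372338932787115)]
silver [[0.5111327358034701, -0.06381721828043385], [0.5047303305143827, -0.08234559120134635], [0.4916704654077442, -0.06745254578097568]] [ 0.5025 -0.0712  0.055 ] side proj [224.2796 159.527 ] [ 40.5936 -78.7343 160.9064] [0.0114 0.0114 0.0115]
```

View pics/tray.png

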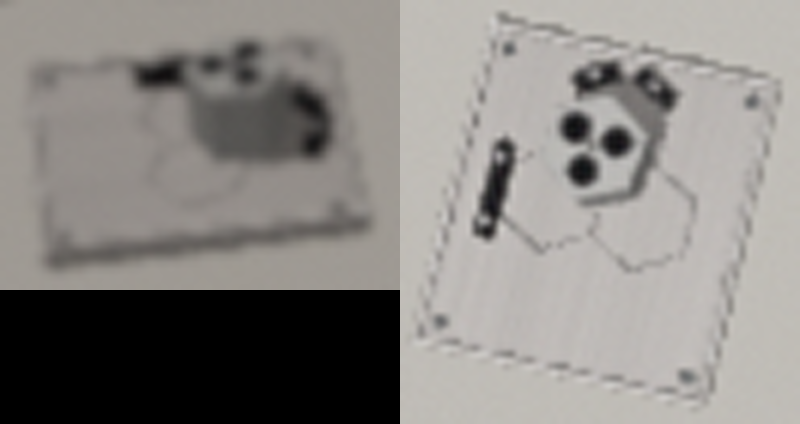

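The zoom shows silver's three wells, the V nose, the cheek and four screws, consistent with the two-view fit:
- **Tray:** centre about (0.478,-0.068), yaw about -11.9°.
- **Silver:** (0.5025,-0.071), yaw -19°.
- **Blocks in the stand:** 110 mm apart and tilted 30°, as described.

Now I check obstacles (box, microscope eyepieces) and IK.

```bash
cat > geo.py <<'E'
import numpy as np
D=np.pi/180
TY=-11.9*D; TC=np.array([.4777,-.0684])
def tr(x,y,yaw=None): # tray -> world xy
    a=TY; return TC+np.array([np.cos(a)*x-np.sin(a)*y,np.sin(a)*x+np.cos(a)*y])
def down(h): # tool down, tool y at heading h (rad)
    y=np.array([np.cos(h),np.sin(h),0]); z=np.array([0,0,-1.]); return np.c_[np.cross(y,z),y,z]
SY=58.97*D
sx=np.array([np.cos(SY)*np.cos(30*D),np.sin(SY)*np.cos(30*D),.5]); sy=np.array([-np.sin(SY),np.cos(SY),0]); sn=np.cross(sx,sy)
top=dict(blue=np.array([.4591,-.3746,.0819]),amber=np.array([.5532,-.4312,.0821]))
def slope(sign): y=sign*sy; return np.c_[np.cross(y,-sn),y,-sn]
def grasp(n,off,up=.017): return top[n]-(.045-up)*sn+off*sx
E
python3 - <<'E'
from vis import *; from geo import *
from rig import arm
ct,cs=arm.get_calibration("top"),arm.get_calibration("side")
for n,a,b in [("box bottom L",(319,177),(305,245)),("box top L",(319,150),(317,200)),("box top back L",(322,33),(0,0)),("eyeR",(258,168),(268,82)),("eyeR2",(258,168),(245,68)),("eyeL",(220,165),(245,68)),("dev frontR",(158,215),(213,143)),("dev R top",(150,150),(243,100)),("cup",(122,247),(177,131)),("bottle cap",(297,151),(311,194))]:
    print(n,*tri(ct,a,cs,b))
print("IK")
j0=arm.current_joint_positions(); print(j0)
s=np.array([.5025,-.0712])
for h in (70.9,-109.1): print("silver",h,arm.solve_ik(np.r_[s,.028],down(h*D)))
for h in (18.1,-161.9): print("blue place",h,arm.solve_ik(np.r_[tr(1.9e-3,22e-3),.028],down(h*D)))
for h in (138.1,-41.9): print("amber place",h,arm.solve_ik(np.r_[tr(1.9e-3,-22e-3),.028],down(h*D)))
for n in top:
    for sg in (1,-1): print(n,sg,grasp(n,.0045),arm.solve_ik(grasp(n,.0045),slope(sg)),arm.solve_ik(grasp(n,.0045)+.09*sn,slope(sg)))
# body extents for amber
for n in top:
  g=grasp(n,0)+(.0188+.06)*sn
  for a in (-1,1):
    for b in (-1,1): print(n,"body corner",g+a*.089*sy+b*.038*sx)
E
```

```text
box bottom L [ 0.615  -0.4211 -0.0165] 0.004524661341965042
box top L [ 0.6548 -0.3952  0.1207] 0.0034087639186238705
box top back L [ 0.3031 -0.3111  0.7935] 0.4538962090884598
eyeR [ 0.5599 -0.2333  0.3899] 0.034813396740676475
eyeR2 [ 0.5279 -0.2266  0.4347] 0.008414398157412056
eyeL [ 0.5467 -0.1585  0.3972] 0.0018682543160792545
dev frontR [0.4927 0.0365 0.046 ] 0.009772825132641766
dev R top [0.619  0.0321 0.1883] 0.02581954992716987
cup [0.399  0.1277 0.0597] 0.0004046561908729614
bottle cap [ 0.6634 -0.342   0.0901] 0.003617055927744252
IK
[65.9196 28.3114 77.1212  0.001  74.6262 -5.4716]
silver 70.9 [-14.8087  34.6594 104.122   -0.      41.2186 -85.7087]
silver -109.1 [-14.8087  34.6594 104.122   -0.      41.2186  94.2913]
blue place 18.1 [-12.6147  33.7053 107.0995  -0.      39.1952 -30.7147]
blue place -161.9 [-12.6147  33.7053 107.0995  -0.      39.1952 149.2853]
amber place 138.1 [ -17.8457   33.5795  107.5013   -0.       38.9192 -155.9457]
amber place -41.9 [-17.8457  33.5795 107.5013  -0.      38.9192  24.0543]
blue 1 [ 0.4683 -0.3593  0.0599] [-58.9035  42.5519  85.78
[... 173 characters left out ...]
65] [-62.3992  37.8737  80.1004  25.7035  79.842  -39.9971]
amber 1 [ 0.5624 -0.4159  0.0601] [-54.8863  48.9047  68.8547  27.9856  77.0317 146.149 ] [-58.0206  45.2312  63.2089  26.5071  86.6369 147.8639]
amber -1 [ 0.5624 -0.4159  0.0601] [-54.8863  48.9047  68.8547  27.9856  77.0317 -33.851 ] [-58.0206  45.2312  63.2089  26.5071  86.6369 -32.1361]
blue body corner [ 0.5053 -0.4704  0.1069]
blue body corner [ 0.5392 -0.414   0.1449]
blue body corner [ 0.3528 -0.3787  0.1069]
blue body corner [ 0.3867 -0.3223  0.1449]
amber body corner [ 0.5994 -0.527   0.1071]
amber body corner [ 0.6333 -0.4706  0.1451]
amber body corner [ 0.4469 -0.4353  0.1071]
amber body corner [ 0.4808 -0.3789  0.1451]
```

Amber's gripper pose clears the box panel (about 0.615 at the bottom, 0.655 at the top), and the eyepieces sit at z about 0.4, so I route closer to the base. Starting with silver.

```bash
python3 - <<'E'
from vis import *; from geo import *
from rig import arm
R=down(70.9*D)
arm.move_to([.19,.42,.30],arm.current_tool_rot()); print(arm.current_t())
arm.move_to([.46,-.065,.25],R); print(arm.current_t())
arm.move_l([.5025,-.0712,.10],R,feed=.3)
arm.move_l([.5025,-.0712,.029],R,feed=.12); print(arm.current_t(),arm.current_force())
arm.grip(.03); print(arm.current_width(),arm.current_grasp_force(),arm.current_force(),arm.current_t())
for n in ("top","side"): cv2.imwrite(f"pics/{n}1.png",arm.snapshot(n)[:,:,::-1])
E
python3 - <<'E'
import cv2,numpy as np
t=cv2.imread("pics/top1.png");s=cv2.imread("pics/side1.png")
a=cv2.resize(t[166:266,160:260],(400,400),interpolation=cv2.INTER_CUBIC)
b=cv2.resize(s[110:210,170:270],(400,400),interpolation=cv2.INTER_CUBIC)
cv2.imwrite("pics/g1.png",np.hstack([a,b]))
E
```

```text
0.8917
2.9
4.3083 [ 0.9865 -0.088   0.0099]
0.04372578091059799 30.00019405502826 [-0.3816  1.1848  1.0986] 5.0917
```

View pics/g1.png

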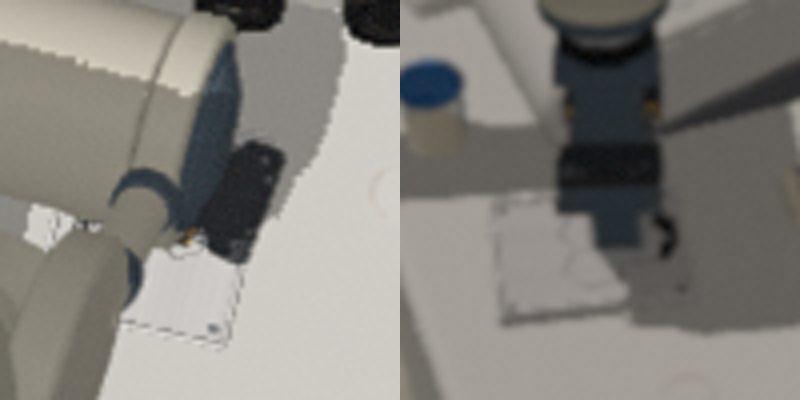

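Silver is gripped with a width of 43.7 mm, so the pads are flush. The pictures show the gripper over silver with the nose visible at right. Next I turn it to the tray's yaw and slide it into the V, watching the force.

```bash
cat > press.py <<'E'
from geo import *
from rig import arm
def press(u,fmax,step=.001,nmax=14,feed=.02,hold=.25,base=None):
    "step along horizontal unit vector u until the resisting force rises by fmax"
    u=np.array([u[0],u[1],0.]); f0=arm.current_force() if base is None else base
    for i in range(nmax):
        arm.move_l(arm_t(u*step),feed=feed); d=arm.current_force()-f0
        print(i,(np.asarray(arm.current_ee_pos())*1e3).round(2),d.round(2),"res",round(-d@u,1))
        if -d@u>fmax: arm.sleep(hold); d=arm.current_force()-f0; print("held",d.round(2)); return True
    return False
tgt=[None]
def arm_t(dx):
    if tgt[0] is None: tgt[0]=np.asarray(arm.current_ee_pos(),float)
    tgt[0]=tgt[0]+dx; return tgt[0]
def ty(deg): return np.array([np.cos(TY+deg*D),np.sin(TY+deg*D)])
E
python3 - <<'E'
from press import *
np.set_printoptions(precision=4,suppress=True)
f0=arm.current_force()
p=np.r_[tr(.034,0),.029]
arm.move_l(p,down(TY+90*D),feed=.05); print(arm.current_t(),arm.current_force(),arm.current_ee_pos())
tgt[0]=p
press(ty(0),10,base=f0)
print(arm.current_t(),arm.current_torque(),arm.current_width())
E
```

```text
5.5333 [ 1.118  -1.6371  1.0706] [ 0.5113 -0.0756  0.029 ]
0 [511.31 -75.6   29.02] [-3.3  -1.84  2.54] res 2.8
1 [511.38 -75.61  29.04] [-7.48 -1.87  9.22] res 6.9
2 [511.46 -75.61  29.05] [-11.33  -1.32  14.3 ] res 10.8
held [-12.6   -0.75  15.35]
6.5333 [-0.3378  2.2555 -0.016 ] 0.04379248621289846
```

Run:
```python
from press import *
from vis import *
arm.grip(.07); p=np.asarray(arm.current_ee_pos()); print(p, arm.current_force())
arm.move_l(p+[0,0,.09],feed=.3)
arm.move_to([.36,-.30,.27],slope(-1)); print(arm.current_t())
for n in ("top","side"): cv2.imwrite(f"pics/{n}2.png",arm.snapshot(n)[:,:,::-1])
t=cv2.imread("pics/top2.png");s=cv2.imread("pics/side2.png")
a=cv2.resize(t[186:256,166:232],(400,424),interpolation=cv2.INTER_CUBIC)
b=cv2.resize(s[145:200,188:250],(400,355),interpolation=cv2.INTER_CUBIC)
c=np.zeros((424,800,3),np.uint8); c[:,400:]=a; c[:355,:400]=b
cv2.imwrite("pics/g2.png",c)
```

```text
[ 0.5139 -0.076   0.029 ] [-0.2373  0.1015  0.2583]
8.8833
```

View pics/g2.png

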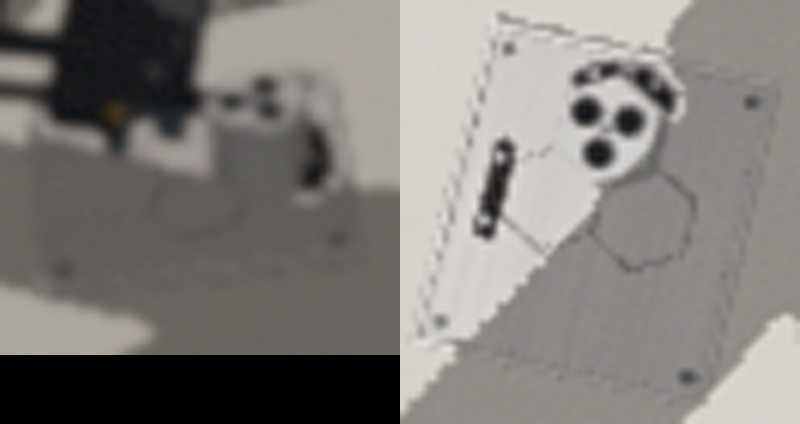

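```bash
cat > m3.py <<'E'
from vis import *; from geo import *
from rig import arm
ct=arm.get_calibration("top"); cs=arm.get_calibration("side"); t=cv2.imread("pics/top2.png"); s=cv2.imread("pics/side2.png")
f=lambda x,y:((x-400+.5)*66/400+166-.5,(y+.5)*70/424+186-.5)
A=[refine(t,f(*p),2.6) for p in [(586,110),(628,122),(599,153)]]
P=np.array([plane(ct,a,.055) for a in A]); c=P.mean(0); d=P-c
print("wells",np.array(A).round(2).tolist(),"centre",c,"r",np.linalg.norm(d,axis=1),"yaw",(np.degrees(np.arctan2(d[:,1],d[:,0]))%120-60))
fs=lambda x,y:((x+.5)*62/400+188-.5,(y+.5)*55/355+145-.5)
B=[refine(s,fs(*p),1.7) for p in [(235,100),(268,88),(268,105)]]
print("side wells",np.array(B).round(2).tolist(),"pred",[proj(cs,p).round(2).tolist() for p in P])
S=[refine(t,f(*p),2.) for p in [(509,48),(752,102),(687,377),(440,321)]]
W=np.array([plane(ct,a,.01) for a in S]); ex=W[0]+W[1]-W[2]-W[3]; ey=W[0]+W[3]-W[1]-W[2]
print("screws",W[:,:2].tolist(),W.mean(0),np.degrees([np.arctan2(ex[1],ex[0]),np.arctan2(-ey[0],ey[1])]),np.linalg.norm(ex)/2,np.linalg.norm(ey)/2)
# engraved seat_right hexagon vertices
H=np.array([plane(ct,f(*p),.01)[:2] for p in [(657,173),(697,212),(682,257),(634,271),(590,228)]])
a=-11.9*D; Rt=np.array([[np.cos(a),np.sin(a)],[-np.sin(a),np.cos(a)]])
for q in (W.mean(0)[:2],TC): print("tray frame silver",Rt@(c[:2]-q),"hexverts",(Rt@(H-q).T).T.round(4).tolist())
# nose/cheek dark ends at z=.024
for p in [(576,78),(620,62),(677,105),(503,145),(484,235)]: print("fence",p,Rt@(plane(ct,f(*p),.024)[:2]-TC))
E
python3 m3.py
```

```text
wells [[196.2, 204.01], [203.3, 205.55], [198.24, 210.83]] centre [ 0.5107 -0.0768  0.055 ] r [0.0115 0.0116 0.0114] yaw [-11.3973 -12.0515 -12.1543]
side wells [[223.47, 160.31], [228.52, 158.28], [229.25, 161.52]] pred [[228.76, 157.8], [229.54, 161.79], [223.71, 160.35]]
screws [[0.5542687311115457, -0.024311490793540363], [0.529657553605033, -0.14008322380890484], [0.4010477781449145, -0.1125524780245158], [0.4251066620248619, 0.0030853795386927285]] [ 0.4775 -0.0685  0.01  ] [-12.029  -11.8773] 0.13177951932424462 0.11823617623966089
tray frame silver [ 0.0342 -0.0013] hexverts [[0.0234, -0.0236], [0.0096, -0.0461], [-0.0124, -0.0441], [-0.0236, -0.0237], [-0.0085, 0.0011]]
tray frame silver [ 0.0341 -0.0014] hexverts [[0.0233, -0.0237], [0.0095, -0.0462], [-0.0126, -0.0442], [-0.0238, -0.0238], [-0.0087, 0.001]]
fence (576, 78) [0.0573 0.0218]
fence (620, 62) [0.0691 0.0035]
fence (677, 105) [ 0.0551 -0.0271]
fence (503, 145) [0.0193 0.0475]
fence (484, 235) [-0.0232  0.0459]
```

Silver's yaw now matches the tray (-11.9°), but the seat estimate is about 5 mm off in x. I check the tray reference against the engraved lines, fence edges and rim using averaged edge profiles.

```bash
cat > m4.py <<'E'
from vis import *; from geo import *
from rig import arm
ct=arm.get_calibration("top")
ims={k:cv2.imread(f"pics/top{k}.png").max(2).astype(np.float32) for k in (0,2)}
def prof(im,c,nd,off,half,z,rng=7):
    "mean profile along tray-normal nd(deg) at off mm from point c, averaged over +-half mm"
    n=np.array([np.cos(nd*D),np.sin(nd*D)]); l=np.array([-n[1],n[0]]); ds=np.arange(-rng,rng+.01,.25)
    M=np.array([[proj(ct,np.r_[tr(*((np.array(c)+n*(off+d)+l*s)*1e-3)),z]) for d in ds] for s in np.linspace(-half,half,9)],np.float32)
    return ds,cv2.remap(im,M[...,0],M[...,1],cv2.INTER_CUBIC).mean(0)
def dark(*a):
    d,p=prof(*a); b=np.polyval(np.polyfit(d,p,1),d)-p; i=b.argmax(); return d[i],round(float(b[i]),1)
def edge(*a):
    d,p=prof(*a); g=np.gradient(p); i=np.abs(g).argmax(); return d[i],round(float(g[i]),1)
L,Rr,F=(1.9,22),(1.9,-22),(40,0)
for k,im in ims.items():
    for nm,c,ns in (("R",Rr,(-90,-150,150,-30)),("L",L,(-150,150))):
        for nd in ns: print(k,"hex",nm,nd,dark(im,c,nd,22,9,.01))
    for nd in (0,90,-90,180): print(k,"rim",nd,"dark",dark(im,(0,0),nd,78 if nd%180==0 else 70,50,.014))
    for nd in (30,-30): print(k,"nose outer",nd,edge(im,F,nd,30,8,.024))
    for nd,o in ((90,52),(90,44)): print(k,"cheek",o,edge(im,(0,0),nd,o,12,.024,5))
E
python3 m4.py
```

```text
0 hex R -90 (np.float64(0.25), 16.1)
0 hex R -150 (np.float64(0.25), 15.5)
0 hex R 150 (np.float64(0.5), 15.9)
0 hex R -30 (np.float64(-0.5), 20.0)
0 hex L -150 (np.float64(0.0), 14.1)
0 hex L 150 (np.float64(0.25), 26.4)
0 rim 0 dark (np.float64(0.75), 22.7)
0 rim 90 dark (np.float64(-4.25), 8.8)
0 rim -90 dark (np.float64(0.0), 18.0)
0 rim 180 dark (np.float64(-3.75), 24.5)
0 nose outer 30 (np.float64(0.0), 6.0)
0 nose outer -30 (np.float64(1.75), 5.2)
0 cheek 52 (np.float64(-1.0), 9.4)
0 cheek 44 (np.float64(-3.5), -9.5)
2 hex R -90 (np.float64(0.25), 13.7)
2 hex R -150 (np.float64(0.25), 12.9)
2 hex R 150 (np.float64(0.5), 14.1)
2 hex R -30 (np.float64(-0.5), 16.8)
2 hex L -150 (np.float64(0.25), 13.5)
2 hex L 150 (np.float64(0.25), 27.4)
2 rim 0 dark (np.float64(0.25), 10.8)
2 rim 90 dark (np.float64(-4.25), 9.5)
2 rim -90 dark (np.float64(0.25), 5.8)
2 rim 180 dark (np.float64(-3.75), 7.4)
2 nose outer 30 (np.float64(0.0), 6.4)
2 nose outer -30 (np.float64(0.75), 6.0)
2 cheek 52 (np.float64(-1.0), 10.1)
2 cheek 44 (np.float64(-3.25), -10.2)
```

The engraved lines fit my tray pose to within 0.5 mm, so silver really is about 6 mm short. The fingertips, reaching 16 mm ahead of the grasp, met the nose walls or their screw heads. I'll regrip 10 mm further back and press again.

Run:
```python
from press import *
np.set_printoptions(precision=4,suppress=True)
R=down(TY+90*D); c=np.array([.5107,-.0768])-.010*ty(0)
arm.move_to(np.r_[c-.02*ty(0),.14],R); arm.move_l(np.r_[c,.07],R,feed=.25); f0=arm.current_force()
arm.move_l(np.r_[c,.030],R,feed=.1); print(arm.current_t(),arm.current_force()-f0)
arm.grip(.03); print(arm.current_width())
tgt[0]=np.r_[c,.030]
tgt[0]=tgt[0]+np.r_[.003*ty(0),0]; arm.move_l(tgt[0],feed=.03)
print(press(ty(0),12,base=f0,nmax=10))
p=np.asarray(arm.current_ee_pos()); d=p[:2]-TC; print(arm.current_t(),"tray xy of tcp",d@ty(0),d@ty(90),"torque",arm.current_torque())
```

```text
11.2833 [-0.208   0.5866 -0.0644]
0.04366112964389541
0 [501.51 -74.78  30.32] [-18.28   3.05  30.02] res 18.5
held [-18.61   1.91  28.99]
True
12.55 tray xy of tcp 0.02465254671777524 -0.001352294120675235 torque [ 0.3376  3.1254 -0.0593]
```

Run:
```python
from vis import *
from rig import arm
t=arm.snapshot("top")[:,:,::-1]; s=arm.snapshot("side")[:,:,::-1]
cv2.imwrite("pics/top3.png",t); cv2.imwrite("pics/side3.png",s)
a=cv2.resize(t[126:246,170:290],(400,400),interpolation=cv2.INTER_CUBIC)
b=cv2.resize(s[50:200,165:315],(400,400),interpolation=cv2.INTER_CUBIC)
cv2.imwrite("pics/g3.png",np.hstack([a,b]))
```

```text
(no output)
```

View pics/g3.png

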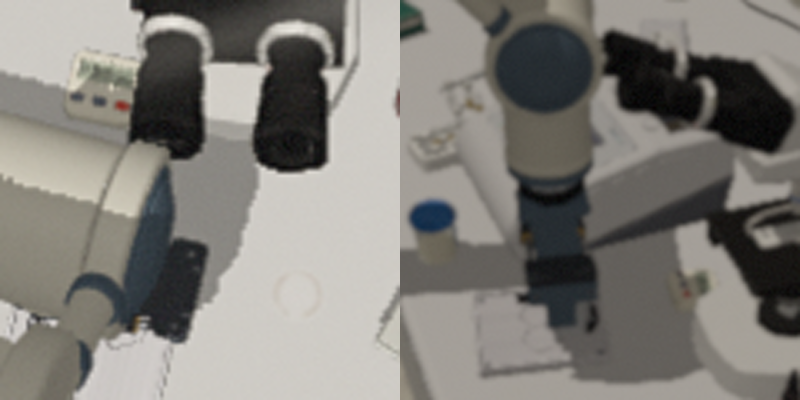

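The wrist passes close to the left eyepiece (top crop (150,145)). However, silver stopped at the same spot with both grips, so the block itself is being stopped. I check where the black fences really are from their dark pixels.

```bash
cat > m5.py <<'E'
from vis import *; from geo import *
from rig import arm
ct=arm.get_calibration("top"); cs=arm.get_calibration("side")
A=np.array([ty for ty in ((np.cos(TY),np.sin(TY)),(-np.sin(TY),np.cos(TY)))])
def blob(c,im,box,thr,z):
    x0,y0,x1,y1=box; S=6
    g=cv2.resize(im[y0:y1,x0:x1].max(2),None,fx=S,fy=S,interpolation=cv2.INTER_CUBIC)
    ys,xs=np.nonzero(g<thr); px=np.c_[(xs+.5)/S-.5+x0,(ys+.5)/S-.5+y0]
    return np.array([A@(plane(c,p,z)[:2]-TC) for p in px])*1e3
t=cv2.imread("pics/top0.png"); s=cv2.imread("pics/side0.png")
q=lambda v:np.percentile(v,[1,50,99]).round(1)
for z in (.024,.010):
    b=blob(ct,t,(177,207,188,227),105,z); print("cheek z",z,len(b),"x",q(b[:,0]),"y",q(b[:,1]))
    b=blob(ct,t,(193,194,213,205),105,z); L=b[b[:,1]>2]; R=b[b[:,1]<-6]
    n1=np.array([np.cos(30*D),.5]); n2=n1*[1,-1]
    print("nose L n30",q((L-[40,0])@n1),"t",q(L@[-.5,.866]),"y",q(L[:,1]),"R n-30",q((R-[40,0])@n2),"y",q(R[:,1]),"xmax",b[:,0].max())
E
python3 m5.py
python3 - <<'E'
import sys; sys.path.insert(0,'.')
import cv2
t=cv2.imread('pics/top0.png').max(2); print(t[193:208,192:214])
E
```

```text
cheek z 0.024 1687 x [-23.4  -1.5  21. ] y [41.1 45.6 50.8]
nose L n30 [17.3 22.5 28.5] t [-29.8 -20.   -8.8] y [ 2.3 11.2 22.4] R n-30 [19.7 25.  30.5] y [-25.1 -15.6  -6.2] xmax 69.24205067279956
cheek z 0.01 1687 x [-22.9  -0.7  22.1] y [43.8 48.3 53.7]
nose L n30 [19.6 24.8 31.2] t [-29.2 -19.6  -7.5] y [ 2.7 13.2 24.9] R n-30 [20.1 25.6 31. ] y [-23.3 -14.8  -6.2] xmax 71.01077382534062
[[185 170 169 172 193 197 198 183 156 149 144 160 187 181 158 189 190 190
  193 193 192 194]
 [184 182 182 182 186 173 177 170 181 197 192 186 170 158 136 145 147 156
  187 189 191 191]
 [184 183 185 185 184 179 182 182 181 165 170 177 169 190 199 197 183 159
  150 145 143 141]
 [184 186 185 183 175 133 114 105  92  92 144 183 184 181 165 149 163 182
  198 191 183 160]
 [186 185 176 128 110 114 121  62  38  56 123 181 177 128  85 104 142 182
  185 172 176 170]
 [186 180 130  63  66 117 136  61  32  41  91 136 124  63  35  71 110 150
  181 182 181 183]
 [188 179 122  52  40  56  66  39  54  71  86 114  95  51  59 100 104 100
  148 183 186 185]
 [186 186 172  80  44  47  74 100 113 116 115 118 115  91  74 119 129  68
   98 151 183 186]
 [185 187 176 101 115 117 126 133 131 125 120 116 120 116  90  66  70  38
   49 102 155 185]
 [184 184 176 139 153 162 173 181 178 155 121 117 121 122 114  89  71  44
   49 113 180 186]
 [171 176 183 180 183 183 184 185 185 178 151 123 120 121 120 120 105  71
   70 141 185 186]
 [178 148 120 118 155 180 186 185 185 185 176 148 122 122 119 121 115 113
  132 181 188 186]
 [148  77  48  43  81 138 185 186 184 185 186 177 144 120 118 120 118 139
  179 187 187 187]
 [120  43  18  27  41 109 182 185 173 154 157 180 175 136 119 117 115 126
  171 187 185 186]
 [114  40  27  29  49 114 181 168 102  69  76 122 175 168 129 113 112 131
  184 186 187 185]]
```

Releasing earlier freed the tool completely, so neither the wrist nor the fingers were blocked. It was the gripped block, either jammed by floor friction or stopped by the nose. I'll lift it 2.5 mm and advance to tell which.

Run:
```python
from press import *
np.set_printoptions(precision=4,suppress=True)
p=np.asarray(arm.current_ee_pos()); p=np.r_[p[:2]-.001*ty(0),.030]
arm.move_l(p,feed=.05); print(arm.current_force())
p=p+[0,0,.0025]; arm.move_l(p,feed=.05); f0=arm.current_force(); print(arm.current_ee_pos(),f0)
tgt[0]=p
print(press(ty(0),8,base=f0,nmax=10,feed=.03))
q=np.asarray(arm.current_ee_pos()); d=q[:2]-TC; print(arm.current_t(),"tcp in tray",d@ty(0),d@ty(90))
```

```text
[-7.5862  0.5355 14.7439]
[ 0.5008 -0.0747  0.0326] [-0.411  -0.1284 -1.705 ]
0 [501.66 -74.82  32.39] [ 1.05 -0.16 -0.93] res -1.1
1 [502.58 -74.99  32.47] [0.69 0.65 0.27] res -0.5
2 [503.55 -75.22  32.5 ] [ 0.22  0.89 -0.28] res -0.0
3 [504.52 -75.41  32.5 ] [ 0.88  0.74 -0.52] res -0.7
4 [504.91 -75.41  32.39] [-2.42  1.87  1.89] res 2.8
5 [505.05 -75.36  32.26] [-7.12  4.47  3.74] res 7.9
6 [505.22 -75.25  32.15] [-9.43  5.45  5.13] res 10.4
held [-9.61  4.32  5.26]
True
15.15 tcp in tray 0.028322770407447025 -0.001050927362469306
```

It was floor friction: lifted, silver advances 4 mm and meets the nose. Now I relieve the side force, press, lower it to the floor and press again.

Run:
```python
from press import *
np.set_printoptions(precision=4,suppress=True)
p=np.asarray(arm.current_ee_pos()); p[2]=.0325
def st(m): q=np.asarray(arm.current_ee_pos()); d=q[:2]-TC; print(m,"tray",(d@ty(0)*1e3).round(2),(d@ty(90)*1e3).round(2),(q[2]*1e3).round(2),"F",np.r_[arm.current_force()[:2]@ty(0),arm.current_force()[:2]@ty(90),arm.current_force()[2]].round(1))
t=np.r_[p[:2]+.0024*ty(0)+.001*ty(90),.0325]
arm.move_l(t,feed=.03); st("y+1")
t=t+np.r_[.001*ty(0)+.0006*ty(90),0]; arm.move_l(t,feed=.03); arm.sleep(.2); st("press")
t=t-[0,0,.0022]; arm.move_l(t,feed=.03); arm.sleep(.3); st("lowered")
t=t-np.r_[.002*ty(0),0]; arm.move_l(t,feed=.03); st("eased")
print(arm.current_t())
```

```text
y+1 tray 28.98 0.19 32.13 F [-8.8  1.9 -0.2]
press tray 29.36 0.73 32.0 F [-10.4   0.5   0.3]
lowered tray 29.53 0.91 30.12 F [-11.7   3.4   7.3]
eased tray 29.22 0.64 30.25 F [-5.5  1.8  1.5]
16.65
```

```bash
cat >> vis.py <<'E'
def wells(c,img,xy,yaw,z=.055,r=2.6):
    "block centre and yaw (deg) from its three wells, seen at height z"
    P=[]
    for a in (60,180,300):
        g=np.radians(a+yaw); p=proj(c,np.r_[np.array(xy)+.0115*np.array([np.cos(g),np.sin(g)]),z]); P.append(plane(c,refine(img,p,r),z)[:2])
    P=np.array(P); m=P.mean(0); d=P-m; an=np.degrees(np.arctan2(d[:,1],d[:,0]))-np.array([60,180,300])-yaw
    return m,yaw+((an+180)%360-180),np.linalg.norm(d,axis=1)
E
python3 - <<'E'
from press import *
from vis import *
arm.grip(.066); p=np.asarray(arm.current_ee_pos()); arm.move_l(p+[0,0,.08],feed=.3)
arm.move_to([.38,-.22,.20],slope(-1))
G=grasp("blue",.0045,.0215); R=slope(-1)
arm.move_to(G+.075*sn,R); print(arm.current_t())
for n in ("top","side"): cv2.imwrite(f"pics/{n}4.png",arm.snapshot(n)[:,:,::-1])
c=arm.get_calibration("top"); m,y,r=wells(c,cv2.imread("pics/top4.png"),tr(.039,-.001),-11.9); d=m-TC
print("silver tray",d@ty(0),d@ty(90),y,r)
f0=arm.current_force(); arm.move_l(G+.01*sn,R,feed=.2); arm.move_l(G,R,feed=.06); print("F",arm.current_force()-f0,arm.current_t())
arm.grip(.03); print(arm.current_width(),arm.current_force()-f0,arm.current_t())
E
```

```text
19.5917
silver tray 0.03849416408767713 -0.0009758027461409948 [-11.8358 -12.0796 -12.2636] [0.0116 0.0115 0.0116]
F [-0.8964 -0.2878  0.4185] 20.4833
0.04373050737209424 [ 1.0856 -1.7714  2.1148] 20.95
```

Silver is home: yaw is -12°, and its position matches the contact reading. I regrip blue 3 mm further up-slope for clearance to silver's corner, then carry it to a point 8 mm short of its seat.

```bash
cat >> press.py <<'E'
OFF=np.array([-.0006,.0007])   # tray seats in the robot's own readings
def seat(x,y): return tr(x+OFF[0],y+OFF[1])
def fl(f): return np.r_[f[:2]@ty(0),f[:2]@ty(90),f[2]].round(1)
def st(m,f0):
    q=np.asarray(arm.current_ee_pos()); d=q[:2]-TC; print(m,"tcp tray",(np.array([d@ty(0),d@ty(90),q[2]])*1e3).round(2),"F tray",fl(arm.current_force()-f0),round(arm.current_t(),2))
E
python3 - <<'E'
from press import *
from vis import *
R=slope(-1); G=grasp("blue",.0075,.0215)
arm.grip(.056); arm.move_l(G,R,feed=.05); arm.grip(.03); print(arm.current_width())
arm.move_l(G+.07*sn,R,feed=.25)
Rp=down(TY+30*D); c=seat(.0019,.022)+.0075*ty(120)-.008*ty(30)
arm.move_to([.40,-.16,.18],Rp)
arm.move_to(np.r_[c,.11],Rp); arm.sleep(.2); f0=arm.current_force(); st("above",f0)
arm.move_l(np.r_[c,.05],Rp,feed=.2); arm.move_l(np.r_[c,.0365],Rp,feed=.06); st("low",f0)
for n in ("top","side"): cv2.imwrite(f"pics/{n}5.png",arm.snapshot(n)[:,:,::-1])
np.save("f0.npy",f0); print(arm.current_width())
t=cv2.imread("pics/top5.png");s=cv2.imread("pics/side5.png")
a=cv2.resize(t[176:246,170:240],(400,400),interpolation=cv2.INTER_CUBIC)
b=cv2.resize(s[135:205,180:250],(400,400),interpolation=cv2.INTER_CUBIC)
cv2.imwrite("pics/g5.png",np.hstack([a,b]))
E
```

```text
0.04390805163442715
above tcp tray [ -9.02  24.1  110.31] F tray [0. 0. 0.] 24.23
low tcp tray [-9.45 25.2  36.55] F tray [ 0.7 -0.   0.5] 25.05
0.043772123622408794
```

View pics/g5.png

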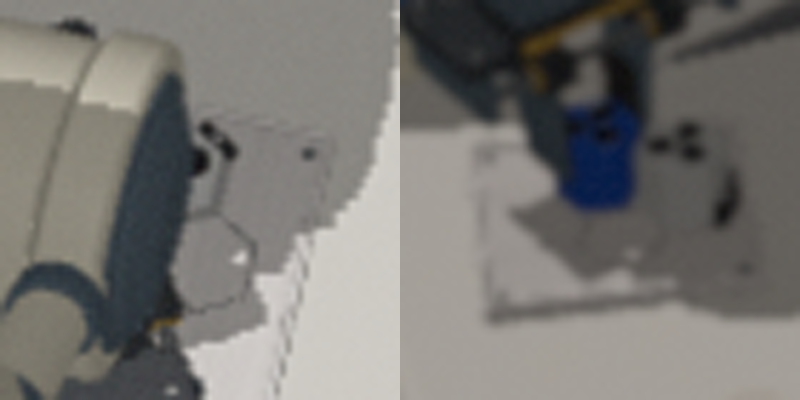

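The side view shows blue held upright at (600,155), just left of silver at (690,180), with nothing touching. Next: press along the tray's 30° while in the air, lower to the floor and press again.

Run:
```python
from press import *
f0=np.load("f0.npy"); u=np.r_[ty(30),0]
t=np.r_[seat(.0019,.022)+.0075*ty(120)-.008*ty(30),.0365]
t=t+u*.004; arm.move_l(t,feed=.05); st("4",f0)
for i in range(10):
    t=t+u*.001; arm.move_l(t,feed=.04); d=arm.current_force()-f0; st(5+i,f0)
    if -d@u>7: break
# lower
for i in range(10):
    t=t-[0,0,.0008]; arm.move_l(t,feed=.04); st("dn",f0)
    if (arm.current_force()-f0)[2]>5: break
arm.sleep(.15); st("end",f0); np.save("t.npy",t)
```

```text
4 tcp tray [-5.45 27.34 36.67] F tray [0.5 0.2 0.1] 25.4
5 tcp tray [-5.03 27.7  36.51] F tray [-0.  -0.9  0.4] 25.65
6 tcp tray [-4.13 28.22 36.48] F tray [ 0.8 -0.1  0.7] 25.9
7 tcp tray [-3.23 28.69 36.5 ] F tray [ 0.1  0.3 -0.1] 26.15
8 tcp tray [-2.48 29.17 36.45] F tray [ 1.  -2.4 -0.5] 26.4
9 tcp tray [-2.33 29.3  36.42] F tray [-2.2 -8.   2.9] 26.65
10 tcp tray [-2.13 29.35 36.36] F tray [ -6.1 -14.2   5.3] 26.9
dn tcp tray [-1.6  29.37 35.62] F tray [ -3.2 -13.1   4.5] 27.15
dn tcp tray [-1.26 29.38 34.88] F tray [ -1.7 -12.9   3.8] 27.4
dn tcp tray [-1.04 29.35 34.19] F tray [ -2.7 -12.5   5.9] 27.65
end tcp tray [-1.08 29.36 34.18] F tray [ -3.1 -13.6   5.4] 27.8
```

Blue touches the cheek. I ease the cheek force, lower to the floor, then press towards silver and the cheek.

Run:
```python
from press import *
f0=np.load("f0.npy"); t=np.load("t.npy")
t=t-np.r_[.002*ty(90),0]; arm.move_l(t,feed=.05); st("ease",f0)
for i in range(8):
    t=t-[0,0,.0006]; arm.move_l(t,feed=.04); st("dn",f0)
    if (arm.current_force()-f0)[2]>5: break
t=t+[0,0,.0006]
for i in range(6):
    t=t+np.r_[.001*ty(-30),0]; arm.move_l(t,feed=.04); st("-30",f0)
    if -(arm.current_force()-f0)[:2]@ty(-30)>8: break
t=t+np.r_[.0015*ty(90),0]; arm.move_l(t,feed=.04); arm.sleep(.2); st("+90",f0); np.save("t.npy",t)
print(arm.current_torque(),arm.current_width())
```

```text
ease tcp tray [-1.63 28.49 34.01] F tray [-3.4  4.4  2.9] 28.05
dn tcp tray [-1.5  28.53 33.4 ] F tray [-2.9  3.4  2.3] 28.3
dn tcp tray [-1.45 28.53 32.79] F tray [-2.6  4.3  1.8] 28.55
dn tcp tray [-1.41 28.56 32.63] F tray [-4.9  3.4 15.1] 28.8
-30 tcp tray [-1.49 28.33 32.75] F tray [-6.3  8.   5.9] 29.05
+90 tcp tray [-1.17 29.18 32.71] F tray [-4.7 -0.8  3.4] 29.5
[-0.00691029  1.13020867 -0.14795745] 0.043846658949252784
```

Run:
```python
from press import *
from vis import *
f0=np.load("f0.npy"); t=np.load("t.npy")
t=t+np.r_[.0012*ty(90)+.0006*ty(-30),0]; arm.move_l(t,feed=.04); arm.sleep(.25); st("press",f0)
t=t-np.r_[.0010*ty(90)+.0006*ty(-30),0]; arm.move_l(t,feed=.04); st("ease",f0)
arm.grip(.058); st("open",f0); p=np.asarray(arm.current_ee_pos()); arm.move_l(p+[0,0,.08],feed=.3)
arm.move_to([.40,-.22,.20],slope(-1))
G=grasp("amber",-.0075,.0215); R=slope(-1)
arm.move_to(G+.075*sn,R); print(arm.current_t())
for n in ("top","side"): cv2.imwrite(f"pics/{n}6.png",arm.snapshot(n)[:,:,::-1])
c=arm.get_calibration("top"); im=cv2.imread("pics/top6.png")
ms=[]
for nm,xy in (("silver",(.0385,-.001)),("blue",(.0009,.021))):
    yaw=-11.9 if nm=="silver" else -11.9+120
    m,y,r=wells(c,im,tr(*xy),yaw); d=m-TC; ms.append(m); print(nm,"tray",(d@ty(0)*1e3).round(2),(d@ty(90)*1e3).round(2),y,r)
print("dist",np.linalg.norm(ms[0]-ms[1]))
```

```text
press tcp tray [-1.16 29.3  32.71] F tray [ -8.3 -12.4   6.9] 30.0
ease tcp tray [-1.15 29.2  32.71] F tray [-4.8 -2.9  3.8] 30.25
open tcp tray [ 0.38 29.44 32.95] F tray [ 0.1 -1.1  1.9] 30.68
33.4
silver tray 38.79 -0.82 [-12.2554 -11.8959 -10.9171] [0.0114 0.0117 0.0115]
blue tray 1.2 22.32 [107.7423 109.3613 108.7903] [0.0117 0.0117 0.0114]
dist 0.0441396069933241
```

Blue is home, with centres 44.1 mm apart and yaw aligned. Now amber, gripped off-centre down-slope and delivered along the tray's 60°.

Run:
```python
from press import *
R=slope(-1); G=grasp("amber",-.0075,.0215)
f=arm.current_force(); arm.move_l(G+.01*sn,R,feed=.2); arm.move_l(G,R,feed=.06); print(arm.current_force()-f)
arm.grip(.03); print(arm.current_width())
arm.move_l(G+.07*sn,R,feed=.25)
Rp=down(TY-30*D); c=seat(.0019,-.022)+.0075*ty(240)-.010*ty(60)
arm.move_to([.40,-.20,.18],Rp)
arm.move_to(np.r_[c,.11],Rp); arm.sleep(.2); f0=arm.current_force(); np.save("f0.npy",f0); st("above",f0)
arm.move_l(np.r_[c,.05],Rp,feed=.2); arm.move_l(np.r_[c,.0365],Rp,feed=.06); st("low",f0); print(arm.current_width())
t=np.r_[c,.0365]; u=np.r_[ty(60),0]
t=t+u*.004; arm.move_l(t,feed=.05); st("4",f0)
for i in range(11):
    t=t+u*.001; arm.move_l(t,feed=.04); d=arm.current_force()-f0; st(5+i,f0)
    if -d@u>7: break
np.save("t.npy",t)
```

```text
[-1.63304769 -0.79731187 -0.00785572]
0.04329449354152962
above tcp tray [ -6.99 -37.47 110.42] F tray [0. 0. 0.] 37.05
low tcp tray [ -7.51 -36.45  36.56] F tray [-0.8  1.8  0.5] 37.88
0.04379750748909515
4 tcp tray [ -5.12 -32.77  36.71] F tray [-2.   1.6  0.3] 38.12
5 tcp tray [ -4.95 -32.07  36.53] F tray [-1.5  1.   1.3] 38.38
6 tcp tray [ -4.43 -31.24  36.52] F tray [-0.2  1.9  0.3] 38.62
7 tcp tray [ -3.94 -30.34  36.48] F tray [-1.8  2.3  0.5] 38.88
8 tcp tray [ -3.42 -29.48  36.5 ] F tray [-0.6  1.8  0.6] 39.12
9 tcp tray [ -2.94 -28.62  36.48] F tray [-1.7  1.3  0.3] 39.38
10 tcp tray [ -2.54 -27.78  36.47] F tray [-1.   0.7 -0.2] 39.62
11 tcp tray [ -2.32 -27.64  36.58] F tray [ -4.9 -10.8   3.8] 39.88
```

Run:
```python
from press import *
f0=np.load("f0.npy"); t=np.load("t.npy")
t=t-np.r_[.0015*ty(90),0]; arm.move_l(t,feed=.05); st("ease",f0)
for i in range(10):
    t=t-[0,0,.0007]; arm.move_l(t,feed=.05); st("dn",f0)
    if (arm.current_force()-f0)[2]>5: break
t=t+[0,0,.0006]
for i in range(7):
    t=t+np.r_[.001*ty(30),0]; arm.move_l(t,feed=.05); st("30",f0)
    if -(arm.current_force()-f0)[:2]@ty(30)>7: break
for i in range(5):
    t=t+np.r_[.001*ty(90),0]; arm.move_l(t,feed=.05); st("90",f0)
    if -(arm.current_force()-f0)[:2]@ty(90)>7: break
arm.sleep(.25); st("hold",f0); np.save("t.npy",t)
```

```text
ease tcp tray [ -2.   -28.47  36.48] F tray [-2.  -0.7  0.8] 40.12
dn tcp tray [ -2.07 -28.31  35.7 ] F tray [-2.4  0.5  0. ] 40.38
dn tcp tray [ -2.02 -28.36  35.03] F tray [-2.4  1.  -0.5] 40.62
dn tcp tray [ -2.01 -28.41  34.34] F tray [-1.9  1.1 -0.5] 40.88
dn tcp tray [ -1.97 -28.44  33.66] F tray [-2.6  1.6  0.1] 41.12
dn tcp tray [ -1.94 -28.45  33.18] F tray [-3.4  0.7  7.2] 41.38
30 tcp tray [ -1.88 -28.17  33.41] F tray [-5.8 -4.3  1.1] 41.62
90 tcp tray [ -2.07 -27.7   33.45] F tray [ -7.3 -12.2   4.3] 41.88
hold tcp tray [ -2.09 -27.72  33.44] F tray [ -8.  -13.1   3.4] 42.12
```

Pressed firmly against both neighbours. Next I ease off, release, retreat and check.

Run:
```python
from press import *
from vis import *
f0=np.load("f0.npy"); t=np.load("t.npy")
t=t-np.r_[.0012*ty(60),0]; arm.move_l(t,feed=.05); st("ease",f0)
arm.grip(.058); st("open",f0); p=np.asarray(arm.current_ee_pos()); arm.move_l(p+[0,0,.09],feed=.3)
arm.move_to([.36,-.30,.27],slope(-1)); arm.sleep(.3); print(arm.current_t())
for n in ("top","side"): cv2.imwrite(f"pics/{n}7.png",arm.snapshot(n)[:,:,::-1])
c=arm.get_calibration("top"); im=cv2.imread("pics/top7.png"); ms=[]
for nm,xy,k in (("silver",(.0387,-.0009),0),("blue",(.0012,.0222),120),("amber",(.0009,-.022),60)):
    m,y,r=wells(c,im,tr(*xy),-11.9+k); d=m-TC; ms.append(m); print(nm,"tray",(d@ty(0)*1e3).round(2),(d@ty(90)*1e3).round(2),y-k,r)
print("dist",[np.linalg.norm(ms[i]-ms[i-1]) for i in range(3)])
s=cv2.imread("pics/side7.png")
a=cv2.resize(im[176:246,170:240],(400,400),interpolation=cv2.INTER_CUBIC)
b=cv2.resize(s[135:205,180:250],(400,400),interpolation=cv2.INTER_CUBIC)
cv2.imwrite("pics/g7.png",np.hstack([a,b]))
```

```text
ease tcp tray [ -1.91 -28.21  33.56] F tray [-4.8 -4.4  2.4] 42.38
open tcp tray [ -1.5  -27.9   33.66] F tray [-1.9  0.8  2.6] 42.81
44.7917
silver tray 39.32 0.39 [-12.4409 -12.3115 -12.5184] [0.0116 0.0116 0.0116]
blue tray 1.09 22.18 [-12.9942 -10.617  -11.8397] [0.0117 0.0117 0.0112]
amber tray 1.56 -22.29 [-13.0819 -11.8683 -12.0639] [0.0115 0.0116 0.0113]
dist [np.float64(0.044042842281299045), np.float64(0.044004028148463006), np.float64(0.044476428542394204)]
```

View pics/g7.png

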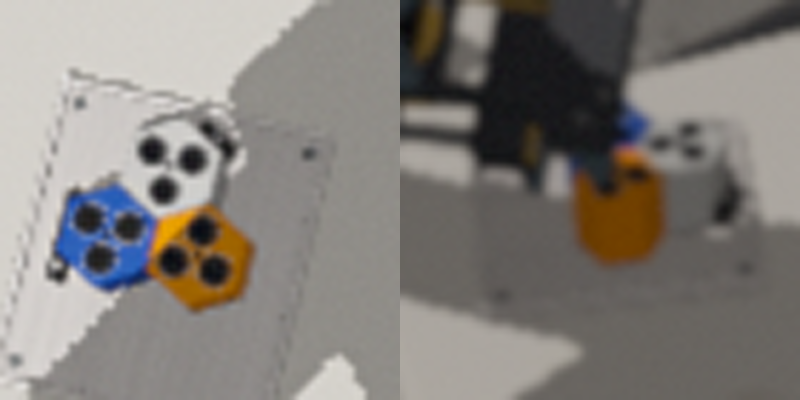

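The picture shows the three blocks packed flush in a honeycomb: silver in the nose at (170,165), blue at the cheek (105,235) and amber in the corner (200,255). Centre distances are 44.0, 44.0 and 44.5 mm and the yaws are aligned, so I hand in.

```bash
python3 -c "
from rig import arm
print(arm.sign_off(), arm.current_t())"
```

```text
the job is handed in; nothing more can be done
the job is handed in; nothing more can be done
```

Job handed in at about 45 s of the 67 s allowed: in the last picture, silver, blue and amber sit in a tight honeycomb on the tray, with centres 44.0 to 44.5 mm apart and the gripper clear; the judge's verdict was not shown to me, and I did not re-measure the bottle, cup and timer.

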